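# Demould a small pot and turn it mouth-up

### The arm

A 6-joint arm with a two-finger parallel gripper is mounted at the origin on a cart in front of the work surface, level with it; the furniture and walls round the work are solid. World frame = base frame: x ahead of the robot, y to its left, z up, the work surface at z = 0. Lengths are in m, angles in degrees, forces in N, time in s.
With the tool pointing down it reaches from about 0.375 to 0.75 m from the base axis. Payload 9 kg.
Tool frame: the origin (TCP) lies where the fingers leave the gripper's body, on its centre line; the fingertips stand 73 mm ahead of it and the grasp point (between the pads) lies 54 mm ahead of it (robot.tip_reach is the distance from the TCP to the fingertips, in m); z points along the fingers, y is the line along which they close (so a half turn about z gives the same grasp; the last joint's range is limited). The gripper opens to 85 mm and grips with 20 to 120 N. Pads are 22 mm wide; open, the fingers measure 114 mm over their backs; the gripper's body (76 mm by 85 mm) begins 54 mm behind the grasp point. The pads swing forward as they close: fully open they stand 13 mm farther back than shut.
Start: joints at [59.032, 5.964, 5.575, 89.605, 0, 77.527], TCP at [0.19, 0.569, 0.304] pointing down, gripper open.
Joint ranges: [-171.21, 171.21], [-48.23, 106.86], [-62.78, 66.21], [-105.2, 120.99], [-86.42, 89.51], [-180, 180]. Speed limits (degrees/s): [127.2, 127.2, 147.25, 180, 180, 180].

### API

Orientations are given as [roll, pitch, yaw] about the fixed x, y, z axes, in that order (R = Rz(yaw) Ry(pitch) Rx(roll)).
In Python, from plant import robot gives the robot as it stands. Calls block until the motion is done:
- robot.move_pose(position, orientation): joint-space move of the TCP to a pose.
- robot.line_to(position, vel=0.15, rotation=None, guard=None): straight line of the TCP; rotation=None keeps the orientation; vel is the mean speed in m/s. With guard (N) it stops when the force on the tool has changed by that much, and returns True; else False.
- robot.goto_joints(angles): joint-space move.
- robot.set_gripper(opening): finger opening in m; the grip force is fixed at half the most; returns when the fingers have stopped.
- robot.pause(seconds).
- robot.ik(position, orientation): joint angles nearest the present ones, or None.
- robot.observe(): the state.
- robot.grab_frame(name): name is "scene" or "top" or "wrist"; returns the picture (400x640x3 uint8, blue, green, red); there is no depth.
- robot.get_calibration(name): a dict with "vertical_fov" (degrees; the focal length in pixels is half the picture's height over the tangent of half this angle, whatever the lens; pixels are square), "cx", "cy" (the principal point, pixels), "rvec" (rotation vector, rad) and "tvec" (3), from world to camera coordinates, as OpenCV has them. Camera axes: x right, y down, z forward; pixel columns grow to the right and rows downward; lengths in m; the calibration is good to about 2 mm. A picture is of the moment at which its call begins: read the wrist's pose just before it. get_calibration takes no time and is no camera call; for the wrist camera it gives the pose at the moment of the call.
A pose or a line that the arm cannot do raises robot.IKError and nothing moves.
- robot.job_done(): hands the job in; it is judged then, once.
The state is a dict: "time": time; "q": joint angles; "qvel": joint speeds; "joint_torque": joint torques, N m; "tool_pos": TCP position; "tcp_rot": TCP orientation; "ft_force": force on the tool from outside, world axes, zero at the start; "torque": the same for the moment, N m; "gripper_width": finger opening in m; "gripper_force": force on a finger pad.
Only numpy, scipy, OpenCV 4.12 (cv2) and the standard library are available. Lean on these libraries where they do the work, as an engineer would, in place of code of your own. Each camera call takes 0.05 s, during which the arm holds its last target. There are 200 camera calls.

### The job

A freshly cast eight-sided pot still sits mouth-down in its mould, with a stone cube on it as a weight. Lift the cube off and set it down on the bare desk, then lift the pot out of the mould, turn it over and leave it standing mouth-up, wholly on the round cork mat. Set both down gently without dropping or toppling them, and leave everything else where it stands.

Things in the scene. Friction and masses are not known exactly. Their poses are not given: they have to be found in the camera images.
- pot: the pot to turn: grey concrete, 8 flat sides (facets 23 mm wide), 56 mm across flats, 60 tall, walls 4 mm, 8 mm flat bottom, 0.15 kg; lies steadily on a flat. Starts mouth-down in mould_full, bottom 68 mm above the desk. Origin: centre of the mouth; z runs from mouth to bottom (up at the start, down once mouth-up); x and every 45 degrees from it are normals of the flats
- pot_mouth (a point): centre of the pot's mouth (rim plane)
- pot_bottom (a point): centre of the pot's outer bottom face, 60 mm from pot_mouth
- cube: the weight: brassy pyrite stone cube, 34 mm edges, about 0.19 kg, lying on the upturned bottom of the pot at the start. Origin: centre of its underside; axes along its edges
- cube_center (a point): centre of the cube
- mould_full: grey plastic mould half that holds the pot, fixed: 92 x 92 mm, 30 high, origin at the centre of its underside, axes along its sides; 8-sided cavity 60 mm across flats, floor 8 mm above the desk, a core 40 mm across rises to 24 mm above the desk inside the pot; 38 mm of the pot stand proud. One mould is left, one right; either may be the full one
- mould_empty: an identical mould half, empty, fixed; same frame and sizes
- mat: round cork mat, 104 mm across, 6 mm thick, fixed on the desk; origin: centre of its underside
- pot_done: bystander: an identical pot, already standing mouth-up, off to the left. Origin: centre of its mouth, 60 mm above the desk
- point_clear: bystander: upright pale crystal point, 40 x 34 mm, 140 mm tall; origin: centre of its underside
- glue_bottle: bystander: white glue bottle with red nozzle, 38 mm across, 118 mm tall; origin: centre of its underside
- pyramid_honey: bystander: honey-coloured stone pyramid, 55 x 55 mm, 50 mm tall; origin: centre of its underside
- ball_grey: bystander: grey stone ball on a small wooden ring, 48 mm across, 50 mm high, behind the mat; origin: centre of the underside
- palm_amethyst: bystander: flat purple and white stone, 52 x 63 mm, 24 mm high; origin: centre of its underside
- heart_rose: bystander: pink stone heart, 55 x 58 mm, 23 mm high; origin: centre of its underside
- tumble_blue: bystander: small blue stone, 32 x 36 mm, 20 mm high, between the moulds in front of the mat; origin: centre of its underside
- photo_turntable: white photo turntable at the back left with a crystal 175 mm high on it, about 240 mm across, fixed, origin at the centre of its underside: keep clear
- phone_stand: black phone stand at the back, about 300 mm high with a round foot 120 mm across, fixed, origin at the centre of its underside: keep clear
- specimen_case: wooden specimen case at the back right, about 160 mm deep (x) and 280 mm wide (y), 90 mm high, fixed, origin at the centre of its underside: keep clear
Things that resemble listed ones, but are neither listed nor needed, are in the scene too. Leave any blue or turquoise look-alike of the pot alone.

How it is judged:
By the outcome, as a careful person would: the job done as asked, in the order asked, and still so for the second after the job is handed in, with the robot touching nothing.
It also fails if it takes over 67 s, if anything falls off the work surface, if the arm or the gripper's body presses on something with over 40 N, if the wrist force passes 120 N, or if a joint passes its speed limit or range.

## Working session

There is one attempt and no reset: what is moved stays moved. The work goes in short steps, each a Python script; the robot and the scene stay as the last script left them, time stands still between calls to the robot, and variables do not carry over. Pictures are saved under pics/ and viewed, at most 10 in all, crops included, and the job is handed in when it is done.

```bash
mkdir -p pics; ls
python3 - <<'E'
from plant import robot
import cv2
for n in ("scene","top"):
    cv2.imwrite(f"pics/{n}0.png",robot.grab_frame(n))
    print(n,robot.get_calibration(n))
E
```

```text
pics
scene {'vertical_fov': 55.08656651182098, 'cx': 321.3945931647401, 'cy': 202.0670725936841, 'rvec': array([ 1.96492908, -0.77229366,  0.42915044]), 'tvec': array([-0.42555667,  0.26315263,  0.83179299])}
top {'vertical_fov': 51.34597037836169, 'cx': 320.7610934395311, 'cy': 195.9024409866907, 'rvec': array([ 2.18178666, -2.12539883,  0.10580071]), 'tvec': array([0.01651466, 0.57459034, 1.59407822])}
```

View pics/scene0.png

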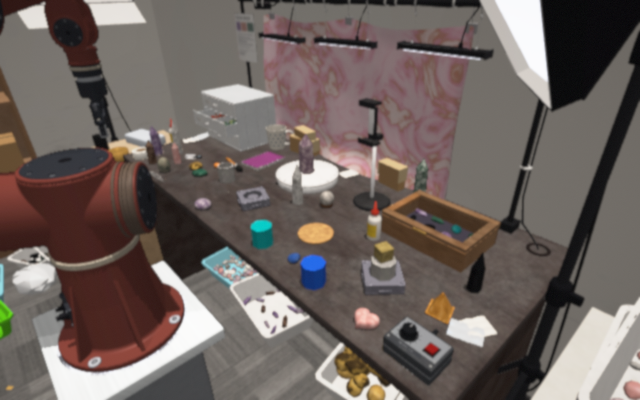

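View pics/top0.png

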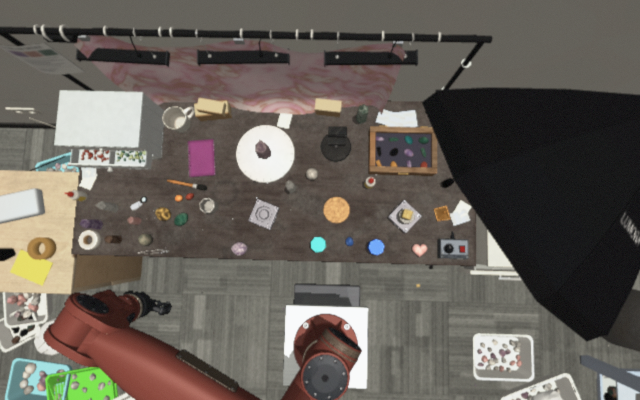

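The scene view shows the cube and pot in the right-hand mould (scene 383,265). In the top view the mould is at (405,216), the mat at (337,209), the empty mould at (264,213), the teal and blue look-alikes at (318,244) and (376,247), the glue bottle at (370,182) and the heart at (419,250). Next I'll compute positions and zoom in.

```bash
cat > h.py <<'E'
from plant import robot
import cv2, numpy as np
from scipy.spatial.transform import Rotation as R
def K(c):
    f=200/np.tan(np.radians(c["vertical_fov"]/2)); return np.array([[f,0,c["cx"]],[0,f,c["cy"]],[0,0,1]])
def unproj(c,px,z):
    Rm=cv2.Rodrigues(c["rvec"])[0]; t=np.ravel(c["tvec"])
    o=-Rm.T@t; d=Rm.T@np.linalg.inv(K(c))@np.array([px[0],px[1],1.])
    return (o+d*(z-o[2])/d[2])
def proj(c,P):
    return cv2.projectPoints(np.float64(P).reshape(-1,3),c["rvec"],np.float64(c["tvec"]),K(c),None)[0].reshape(-1,2)
E
python3 - <<'E'
from h import *
c=robot.get_calibration("top")
for n,p,z in [("mould",(405,216),.03),("cube",(405,214),.1),("mat",(337,209),.006),("teal",(318,244),.06),("blue",(376,247),.06),("glue",(370,182),.1),("heart",(419,250),.02),("tumble",(349,241),.015),("ball",(312,174),.04),("pyr",(443,213),.04),("empty",(264,213),.03),("stand",(335,146),0),("casefront",(403,173),.09),("point",(291,186),.1),("edgefront",(337,260),0),("ctrl",(453,248),.03),("paper",(461,213),0)]:
    print(n,unproj(c,p,z).round(3))
im=cv2.imread("pics/top0.png")[150:270,240:480]
cv2.imwrite("pics/top0z.png",cv2.resize(im,(800,400),interpolation=cv2.INTER_CUBIC))
w=robot.get_calibration("wrist"); Rm=cv2.Rodrigues(w["rvec"])[0]
print(w, "campos",-Rm.T@np.ravel(w["tvec"]),Rm.round(2)); print(robot.observe()["tcp_rot"],robot.tip_reach)
E
```

```text
mould [ 0.504 -0.298  0.03 ]
cube [ 0.506 -0.285  0.1  ]
mat [ 0.527 -0.034  0.006]
teal [0.387 0.037 0.06 ]
blue [ 0.382 -0.183  0.06 ]
glue [ 0.624 -0.153  0.1  ]
heart [ 0.374 -0.354  0.02 ]
tumble [ 0.402 -0.083  0.015]
ball [0.659 0.068 0.04 ]
pyr [ 0.519 -0.442  0.04 ]
empty [0.501 0.252 0.03 ]
stand [ 0.782 -0.02   0.   ]
casefront [ 0.663 -0.279  0.09 ]
point [0.601 0.143 0.1  ]
edgefront [ 0.327 -0.038  0.   ]
ctrl [ 0.386 -0.482  0.03 ]
paper [ 0.524 -0.524  0.   ]
{'vertical_fov': 59.7628747928151, 'cx': 323.51859918939306, 'cy': 197.7466573118749, 'rvec': array([-2.32186141, -1.67223617, -0.27494739]), 'tvec': array([-0.59884292, -0.04169805,  0.37964672])} campos [0.11147879 0.594844   0.37177453] [[ 0.32  0.95 -0.  ]
 [ 0.9  -0.3   0.32]
 [ 0.31 -0.1  -0.95]]
[-1.79928858e+02 -1.64421717e-02  1.61506009e+02] 0.0726
```

View pics/top0z.png

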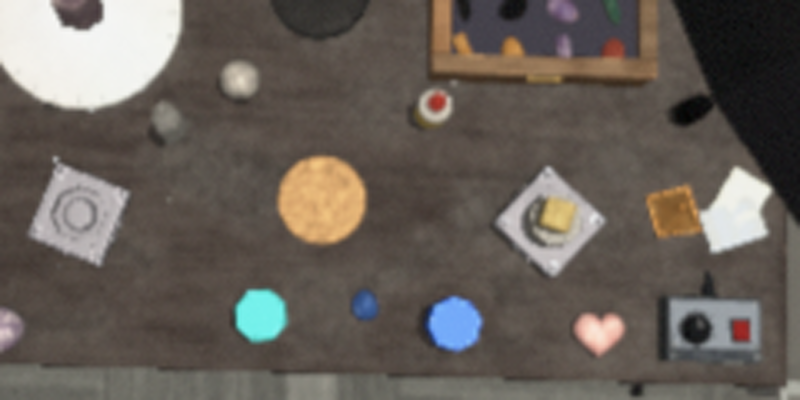

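```bash
cat >> h.py <<'E'
G=.054
def ori(az,el,roll=0):
    """tool z at azimuth az, el deg below horizontal; closing line horizontal; roll about tool z. returns Rotation"""
    a,e=np.radians([az,el]); z=np.array([np.cos(a)*np.cos(e),np.sin(a)*np.cos(e),-np.sin(e)])
    y=np.array([-np.sin(a),np.cos(a),0]); x=np.cross(y,z)   # roll 0: tool x points down/back -> camera low
    return R.from_matrix(np.c_[x,y,z])*R.from_euler("z",roll,degrees=True)
def rpy(r): return r.as_euler("xyz",degrees=True).tolist()
def tcp(g,r): return (np.array(g)-G*r.apply([0,0,1])).tolist()
def down(yaw): return R.from_euler("xyz",[180,0,yaw],degrees=True)
E
python3 - <<'E'
from h import *
robot.move_pose([.45,-.295,.36],[180,0,180])
c=robot.get_calibration("wrist"); im=robot.grab_frame("wrist")
cv2.imwrite("pics/w1.png",im)
o=robot.observe(); print(o["time"],o["q"])
np.save("w1.npy",c,allow_pickle=True)
for n,g in [("mould",(.504,-.298,.055)),("lie",(.5,-.16,.03)),("mat",(.527,-.034,.036))]:
  for az in range(-180,180,45):
    for roll in (0,180):
      r=ori(az,45,roll); q=robot.ik(tcp(g,r),rpy(r))
      print(n,az,roll,None if q is None else np.round(q).astype(int).tolist())
E
```

```text
3.3167 [-4.71242574e+01 -3.67759600e+00  1.67816501e+00  9.53566947e+01
  4.72846426e-03 -4.71741922e+01]
mould -180 0 [-33, 62, 48, 116, -22, 156]
mould -180 180 [-33, 62, 48, 116, -22, -24]
mould -135 0 [-25, 32, 7, 84, -42, 118]
mould -135 180 [-25, 32, 7, 84, -42, -62]
mould -90 0 [-25, -9, -40, 36, -40, 56]
mould -90 180 [-25, -9, -40, 36, -40, -124]
mould -45 0 None
mould -45 180 None
mould 0 0 [-62, -29, -56, 38, 39, -53]
mould 0 180 [-62, -29, -56, 38, 39, 127]
mould 45 0 [-64, 16, -13, 78, 42, -116]
mould 45 180 [-64, 16, -13, 78, 42, 64]
mould 90 0 [-55, 49, 28, 109, 24, -154]
mould 90 180 [-55, 49, 28, 109, 24, 26]
mould 135 0 None
mould 135 180 None
lie -180 0 [-23, 54, 32, 111, -16, 163]
lie -180 180 [-23, 54, 32, 111, -16, -17]
lie -135 0 [-13, 34, 6, 89, -37, 131]
lie -135 180 [-13, 34, 6, 89, -37, -49]
lie -90 0 [-10, -4, -38, 47, -44, 76]
lie -90 180 [-10, -4, -38, 47, -44, -104]
lie -45 0 None
lie -45 180 None
lie 0 0 None
lie 0 180 None
lie 45 0 [-56, -1, -35, 68, 44, -106]
lie 45 180 [-56, -1, -35, 68, 44, 74]
lie 90 0 [-48, 33, 4, 97, 28, -147]
lie 90 180 [-48, 33, 4, 97, 28, 33]
lie 135 0 [-36, 53, 31, 112, 7, -173]
lie 135 180 [-36, 53, 31, 112, 7, 7]
mat -180 0 [-13, 57, 37, 114, -9, 171]
mat -180 180 [-13, 57, 37, 114, -9, -9]
mat -135 0 [-2, 42, 17, 99, -31, 143]
mat -135 180 [-2, 42, 17, 99, -31, -37]
mat -90 0 [4, 10, -22, 62, -45, 96]
mat -90 180 [4, 10, -22, 62, -45, -84]
mat -45 0 None
mat -45 180 None
mat 0 0 None
mat 0 180 None
mat 45 0 [-42, -17, -48, 57, 45, -86]
mat 45 180 [-42, -17, -48, 57, 45, 94]
mat 90 0 [-37, 25, -7, 90, 34, -137]
mat 90 180 [-37, 25, -7, 90, 34, 43]
mat 135 0 [-26, 49, 25, 109, 14, -166]
mat 135 180 [-26, 49, 25, 109, 14, 14]
```

View pics/w1.png

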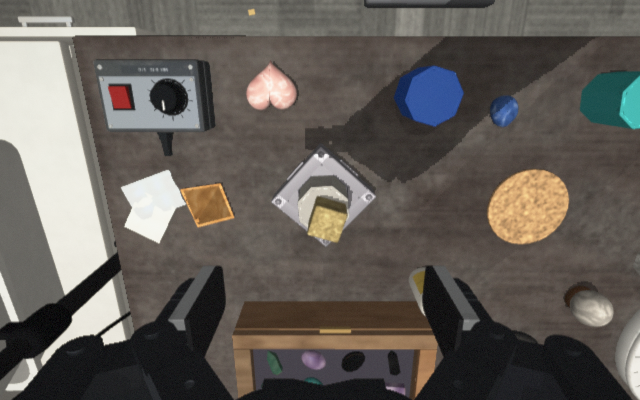

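The wrist view shows the mould with its near corner at (322,150), left (376,196) and right (271,203). The cube's top face is around (328,221) and the mat is at (528,206). I'll zoom in to read the corners.

Run:
```python
import cv2
im=cv2.imread("pics/w1.png")[140:255,260:390]
cv2.imwrite("pics/w1z.png",cv2.resize(im,None,fx=5,fy=5,interpolation=cv2.INTER_CUBIC))
```

```text
(no output)
```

View pics/w1z.png

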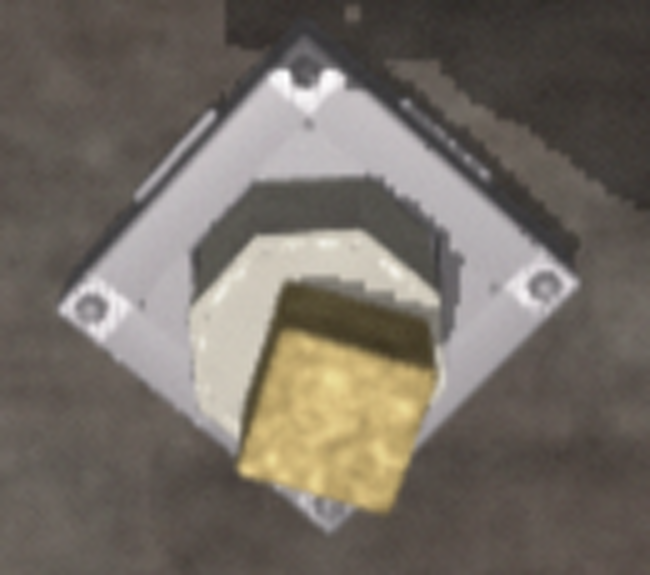

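The zoom shows the mould's top corners at (60,307), (578,283) and (330,532). The pot-bottom vertices are at (258,235), (362,230), (192,318) and (438,303), and the cube-top corners at (284,326), (437,372), (392,514) and (238,473). I'll fit poses to these.

Run:
```python
from h import *
from scipy.optimize import least_squares
c=np.load("w1.npy",allow_pickle=True).item()
U=lambda p,z: unproj(c,(p[0]/5+260,p[1]/5+140),z)[:2]
def fit(pts,z,model,x0):
    P=np.array([U(p,z) for p in pts])
    def res(v):
        a=np.radians(v[2]); M=np.array([[np.cos(a),-np.sin(a)],[np.sin(a),np.cos(a)]]); Q=model@M.T+v[:2]
        d=P[:,None]-Q[None]; k=np.argmin((d**2).sum(2),1); return d[range(len(P)),k].ravel()*np.array(1000)
    s=least_squares(res,x0,x_scale=[.01,.01,5]); return s.x.round(4),np.abs(s.fun).max().round(1)
sq=lambda h:np.array([[h,h],[h,-h],[-h,-h],[-h,h]])
oc=np.array([[np.cos(a),np.sin(a)] for a in np.radians(np.arange(8)*45+22.5)])*.028/np.cos(np.pi/8)
print("mould",fit([(60,307),(578,283),(330,532)],.03,sq(.046),[.504,-.298,45]))
print("pot",fit([(258,235),(362,230),(192,318),(438,303),(200,415)],.068,oc,[.504,-.298,0]))
print("cube",fit([(284,326),(437,372),(392,514),(238,473)],.102,sq(.017),[.504,-.298,-15]))
print("mat",unproj(c,(528.5,206.5),.006))
print("near:",[ (n,unproj(c,p,z).round(3)[:2].tolist()) for n,p,z in [("blue",(435,85),.06),("glue",(420,285),.05),("pyr",(207,205),.0),("case front",(335,305),.09)]])
```

```text
mould (array([ 0.5042, -0.295 , 47.8317]), np.float64(2.3))
pot (array([ 0.506 , -0.2947,  4.1889]), np.float64(1.1))
cube (array([  0.5073,  -0.291 , -16.4599]), np.float64(1.2))
mat [ 0.5228784  -0.03012106  0.006     ]
near: [('blue', [0.373, -0.183]), ('glue', [0.612, -0.174]), ('pyr', [0.523, -0.448]), ('case front', [0.613, -0.282])]
```

Run:
```python
from h import *
r=down(163.5); g=np.array([.5075,-.291,.092])
st=lambda m:(lambda o:print(m,round(o["time"],2),np.round(o["tool_pos"],4),round(o["gripper_width"],4),np.round(o["ft_force"],1),np.round(o["gripper_force"],1)))(robot.observe())
robot.move_pose(tcp(g+[0,0,.06],r),rpy(r))
robot.line_to(tcp(g,r),vel=.1); st("at")
robot.set_gripper(.02); st("grip")
robot.line_to(tcp(g+[0,0,.10],r),vel=.15); st("up")
cv2.imwrite("pics/w2.png",robot.grab_frame("wrist"))
p=np.array([.50,.10,.024])
robot.move_pose(tcp(p+[0,0,.08],r),rpy(r))
robot.line_to(tcp(p+[0,0,.012],r),vel=.15)
print(robot.line_to(tcp(p-[0,0,.004],r),vel=.03,guard=4)); st("down")
robot.set_gripper(.08); st("open")
robot.line_to(tcp(p+[0,0,.14],r),vel=.25)
cv2.imwrite("pics/s2.png",robot.grab_frame("scene")); st("end")
```

```text
at 4.77 [ 0.5077 -0.2913  0.1467] 0.0858 [ 0.4  0.1 -0.9] 0.0
grip 5.3 [ 0.5078 -0.2912  0.1466] 0.0332 [0.5 0.8 4.2] 60.2
up 6.12 [ 0.5071 -0.2907  0.2447] 0.033 [ 0.4  0.  -2.8] 59.7
True
down 8.69 [0.5006 0.1001 0.0785] 0.0328 [-1.5  0.5  6. ] 60.9
open 9.21 [0.4997 0.1    0.0775] 0.0797 [-0.6 -0.3  0.9] 0.0
end 9.97 [0.4993 0.1    0.2164] 0.0799 [ 0.1 -0.1  0.1] 0.0
```

```bash
cat >> h.py <<'E'
def st(m):
    o=robot.observe();print(m,round(o["time"],2),np.round(o["tool_pos"],4),"w",round(o["gripper_width"],4),"F",np.round(o["ft_force"],1),np.round(o["gripper_force"],1))
E
python3 - <<'E'
from h import *
r=ori(-86.5,45,0); t=r.apply([0,0,1]); g=np.array([.505,-.2948,.055])
st("start")
robot.move_pose(tcp(g-t*.09,r),rpy(r)); print(np.round(robot.observe()["q"]))
robot.line_to(tcp(g,r),vel=.1); st("at")
robot.set_gripper(.04); st("grip")
robot.line_to(tcp(g+[0,0,.012],r),vel=.04); st("up1")
robot.line_to(tcp(g+[0,0,.11],r),vel=.15); st("up")
cv2.imwrite("pics/s3.png",robot.grab_frame("scene"))
cv2.imwrite("pics/w3.png",robot.grab_frame("wrist"))
E
python3 -c "
import cv2,numpy as np
a=cv2.imread('pics/s3.png')[120:340,200:520];b=cv2.imread('pics/w3.png')
cv2.imwrite('pics/c3.png',np.hstack([cv2.resize(a,(436,300)),cv2.resize(b,(360,300))]))"
```

```text
start 9.97 [0.4993 0.1    0.2164] w 0.0799 F [ 0.1 -0.1  0.1] 0.0
[-19. -18. -40.  47. -41.  60.]
at 12.28 [ 0.503  -0.2565  0.0937] w 0.0802 F [-0.2 -0.4  0.2] 0.0
grip 12.62 [ 0.5032 -0.2566  0.094 ] w 0.0549 F [-0.2  2.4  4.7] 64.4
up1 13.07 [ 0.5027 -0.2567  0.1053] w 0.0553 F [ 0.5  0.4 -2.1] 63.9
up 13.88 [ 0.5022 -0.2564  0.2018] w 0.0548 F [-0.3 -0.4 -3. ] 63.9
```

View pics/c3.png

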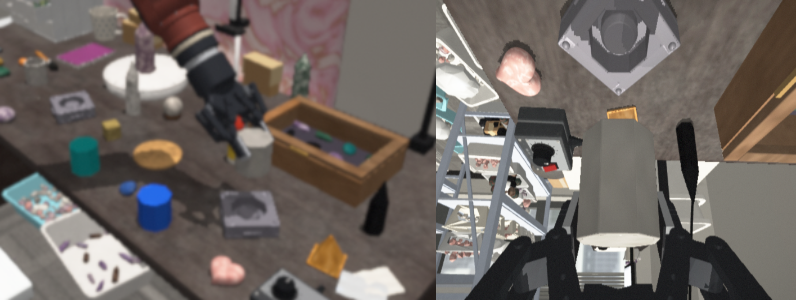

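The pot is out of the empty mould (wrist inset 620,40) and held upright by its flats, and the cube stands on the desk to the left of the mat (crop 112,127). Now I'll roll it 180° and lay it on a flat.

Run:
```python
from h import *
r=ori(-90,45,180); g=np.array([.50,-.143,.028])
robot.move_pose(tcp(g+[0,0,.11],r),rpy(r)); print(np.round(robot.observe()["q"]))
robot.line_to(tcp(g+[0,0,.012],r),vel=.15); st("low")
print(robot.line_to(tcp(g-[0,0,.006],r),vel=.03,guard=4)); st("down")
cv2.imwrite('pics/s4a.png',robot.grab_frame("scene"))
robot.set_gripper(.08); st("open")
t=r.apply([0,0,1])
robot.line_to(tcp(g-t*.11+[0,0,.02],r),vel=.2); st("back")
r2=down(180)
robot.move_pose([.44,-.16,.25],rpy(r2))
c=robot.get_calibration("wrist"); cv2.imwrite('pics/w4.png',robot.grab_frame("wrist")); np.save("w4.npy",c,allow_pickle=True); st("look")
```

```text
[  -8.  -11.  -32.   61.  -44. -102.]
low 17.05 [ 0.5005 -0.105   0.0791] w 0.0553 F [-0.6  0.  -1.6] 63.8
True
down 17.5 [ 0.5005 -0.105   0.0669] w 0.0551 F [ 0.7 -1.3  2.3] 64.1
open 17.93 [ 0.4996 -0.1047  0.0659] w 0.0799 F [-0.2 -0.4 -1.2] 0.0
back 18.7 [ 0.4997 -0.0272  0.1631] w 0.0801 F [-0.1  0.3 -1.3] 0.0
look 19.63 [ 0.4397 -0.1592  0.2484] w 0.08 F [ 0.3 -0.3 -0.6] 0.0
```

View pics/w4.png

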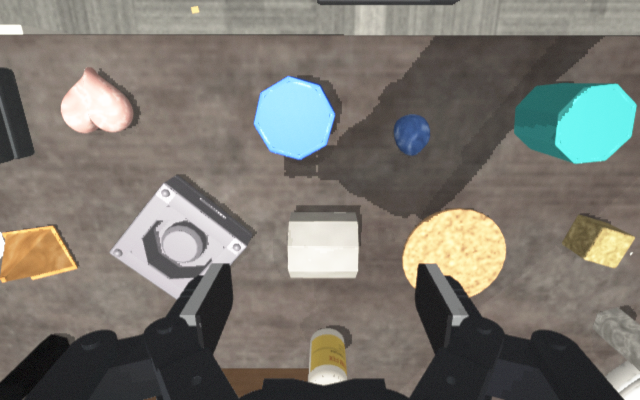

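The pot lies flat along y (columns 288–358, rows 210–278), with the mat at (455,253), the glue bottle at (327,355) and the cube at (600,242). I'll compute positions and then do the second flip.

Run:
```python
from h import *
c=np.load("w4.npy",allow_pickle=True).item()
y0,y1=[unproj(c,(u,262),.056)[1] for u in (357.5,288.5)]
print("pot y",y0,y1,"facet x",[unproj(c,(323,v),.056)[0].round(4) for v in (221,247,278)])
im=cv2.imread("pics/w4.png"); h=cv2.cvtColor(im,cv2.COLOR_BGR2HSV)
m=cv2.inRange(h,(8,70,120),(25,200,255)); m[:200]=0;m[310:]=0;m[:,:395]=0;m[:,515:]=0
k=max(cv2.findContours(m,0,1)[0],key=cv2.contourArea); e=cv2.fitEllipse(cv2.convexHull(k)); print(e)
print("mat",unproj(c,e[0],.006), "ends",unproj(c,(403,253),.006)[1],unproj(c,(507,253),.006)[1],unproj(c,(455,208.5),.006)[0],unproj(c,(455,297.5),.006)[0])
```

```text
pot y -0.1316876234265407 -0.190020003785107 facet x [np.float64(0.4649), np.float64(0.4883), np.float64(0.5179)]
((453.6191101074219, 254.4748992919922), (91.20386505126953, 106.45426940917969), 68.97077941894531)
mat [ 0.52138583 -0.03047121  0.006     ] ends -0.08114097572623873 0.022529359826257672 0.4724101505666139 0.571597228825346
```

Run:
```python
from h import *
r=ori(90,45,180); t=r.apply([0,0,1]); g=np.array([.501,-.161,.029])
robot.move_pose(tcp(g-t*.10,r),rpy(r)); print(np.round(robot.observe()["q"]))
robot.line_to(tcp(g,r),vel=.1); st("at")
robot.set_gripper(.04); st("grip")
robot.line_to(tcp(g+[0,0,.10],r),vel=.12); st("up")
r=ori(90,45,0); g=np.array([.5216,-.0297,.036])
robot.move_pose(tcp(g+[0,0,.09],r),rpy(r)); print(np.round(robot.observe()["q"])); st("over")
cv2.imwrite('pics/s5.png',robot.grab_frame("scene"));cv2.imwrite('pics/w5.png',robot.grab_frame("wrist"))
a=cv2.imread('pics/s5.png')[120:340,200:520];b=cv2.imread('pics/w5.png')
cv2.imwrite('pics/c5.png',np.hstack([cv2.resize(a,(436,300)),cv2.resize(b,(360,300))]))
```

```text
[-52.  37.  16. 107.  26.  29.]
at 22.02 [ 0.5012 -0.1998  0.0677] w 0.0797 F [ 0.3 -0.3 -0. ] 0.0
grip 22.36 [ 0.5012 -0.1998  0.0677] w 0.0553 F [-1.1 -3.2  4.1] 63.8
up 23.34 [ 0.5008 -0.199   0.1664] w 0.0553 F [-0.7 -0.4 -1.1] 63.4
[ -37.   18.   -5.   98.   34. -137.]
over 25.84 [ 0.5216 -0.068   0.1641] w 0.0548 F [-0.  -0.  -2.4] 63.4
```

View pics/c5.png

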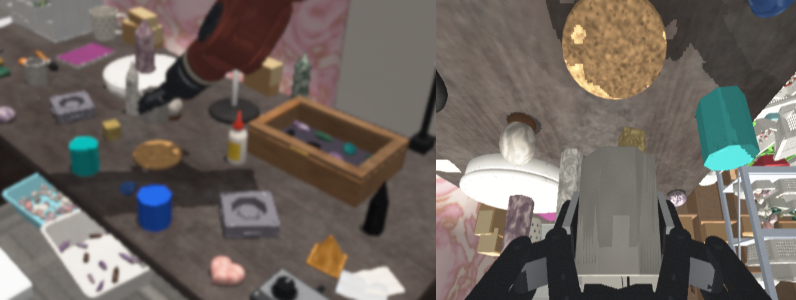

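The scene crop shows the pot held above the mat, and the wrist inset shows it upright with the mat (615,45) directly under it. I'll lower it and release.

Run:
```python
from h import *
r=ori(90,45,0); t=r.apply([0,0,1]); g=np.array([.5216,-.0297,.036])
robot.line_to(tcp(g+[0,0,.012],r),vel=.12)
print(robot.line_to(tcp(g-[0,0,.005],r),vel=.03,guard=4)); st("down")
robot.set_gripper(.08); st("open")
robot.line_to(tcp(g-t*.12+[0,0,.0],r),vel=.15)
robot.move_pose([.44,-.16,.28],[180,0,180])
cv2.imwrite('pics/s6.png',robot.grab_frame("scene"));cv2.imwrite('pics/w6.png',robot.grab_frame("wrist")); st("end")
a=cv2.imread('pics/s6.png')[120:340,200:520];b=cv2.imread('pics/w6.png')
cv2.imwrite('pics/c6.png',np.hstack([cv2.resize(a,(380,300)),cv2.resize(b,(420,300))]))
```

```text
True
down 27.17 [ 0.5219 -0.0681  0.0756] w 0.0556 F [-0.3 -1.6  4.2] 64.1
open 27.53 [ 0.5215 -0.0678  0.0749] w 0.0801 F [-0.4  0.5  0.6] 0.0
end 30.22 [ 0.44   -0.16    0.2795] w 0.0803 F [ 0.4 -0.2 -0. ] 0.0
```

View pics/c6.png

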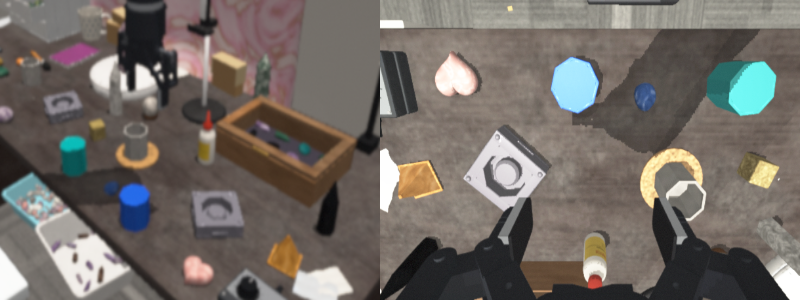

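The pot stands mouth-up and centred on the mat (scene crop 137,145). The cube is on the desk at (97,128), and nothing else has moved.

```bash
python3 -c "
from plant import robot
print(robot.job_done())"
```

```text
the job is handed in; nothing more can be done
None
```

The job is handed in: the cube is on the bare desk, the pot stands mouth-up on the cork mat, and nothing else looks moved in the last pictures; the last motion ended at about 30 s of the 67 s allowed.

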